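Roll a panel's filler strips flush

ROBOT

A 6-joint arm with a two-finger parallel gripper is mounted at the origin on the work surface. World frame = base frame: x ahead of the robot, y to its left, z up, the work surface at z = 0. Lengths are in mm, angles in rad, forces in N, time in s.
With the tool pointing down it reaches from about 400 to 925 mm from the base axis. Payload 12.5 kg.
Tool frame: the origin (TCP) lies at the very end of the fingers, on their centre line; the grasp point (between the pads) lies 19 mm behind it; z points along the fingers, y is the line along which they close (so a half turn about z gives the same grasp; the last joint's range is limited). The gripper opens to 95 mm and grips with 3 to 60 N. Pads are 20 mm wide; open, the fingers measure 119 mm over their backs; the gripper's body (75 mm by 180 mm) begins 59 mm behind the grasp point.
Start: joints at [1.177, 0.491, 1.559, -0, 1.092, -0.106], TCP at [177.385, 599.317, 214.661] pointing down, gripper open.
Joint ranges: [-3.1, 3.1], [-0.84, 2.19], [0.05, 2.79], [-1.13, 4.28], [0.06, 2.93], [-2.69, 2.69]. Speed limits (rad/s): [2.22, 2.22, 2.79, 3.14, 3.14, 3.14].

INTERFACE

Orientations are given as [roll, pitch, yaw] about the fixed x, y, z axes, in that order (R = Rz(yaw) Ry(pitch) Rx(roll)).
In Python, from cell import state, read_camera, camera_info, job_done gives the robot as it stands.
- The arm moves only by the shell command python3 -m handwheel 'ROWS'. ROWS is a JSON list of rows, 1 to 5 of them, each of 5 numbers: dx, dy, dz in units of 25 mm, then a turn about the tool's z in units of 0.2 rad, then the opening from 0.0 (shut) to 1.0 (fully open); each row is the pose to reach, as a shift and turn from the pose commanded when the command began, along the tool's axes at that moment; what a row does not reach only later rows make up. A row lasts 1/12 s, in which the tool goes at most 41.7 mm and 0.125 rad, less where a joint would pass 70% of its speed; a pose out of reach is approached as far as the arm can. The fingers move at their own pace and stop on an object; the grip force is fixed at half the most. Time passes only in rows, so rows that do not move let the fingers close. It prints the time, the measured TCP pose, the force, the opening and the grip force at its end. Input that does not fit is refused with a message, and nothing moves.
- state(): the state, without advancing time (a new reading comes with each control period).
- read_camera(name): name is "scene" or "side" or "wrist"; returns (picture, depth): 384x512x3 uint8, red, green, blue; 384x512 float32, mm along the optical axis (not along the pixel's ray), 0 where there is no reading.
- camera_info(name): a dict with "vertical_fov" (degrees; the focal length in pixels is half the picture's height over the tangent of half this angle, whatever the lens; pixels are square), "cx", "cy" (the principal point, pixels), "origin" and "attitude" of the camera in the world. Camera axes: x right, y down, z forward; pixel columns grow to the right and rows downward; lengths in mm; the calibration is good to about 2 mm. The wrist camera is an equidistant fisheye: a pixel r from the principal point sees the ray r / f radians off the axis. A picture is of the moment at which its call begins: read the wrist's pose just before it. camera_info takes no time and is no camera call; for the wrist camera it gives the pose at the moment of the call.
- job_done(): hands the job in; it is judged then, once.
The state is a dict: "t": time; "joints": joint angles; "qvel": joint speeds; "tau": joint torques, N m; "eef_pos": TCP position; "tcp_rot": TCP orientation; "ft_force": force on the tool from outside, world axes, zero at the start; "moment": the same for the moment, N m; "opening": opening from 0.0 (shut) to 1.0 (fully open); "grip_force": force on a finger pad.
Only numpy, scipy, OpenCV 4.12 (cv2) and the standard library are available. Lean on these libraries where they do the work, as an engineer would, in place of code of your own. Each camera call takes 0.05 s, during which the arm holds its last target. There are 200 camera calls.

TASK

Take the hand roller from its stand by its handle and roll it, in one stroke from end to end, along the sheet of raised aluminium strips on the propped panel, pressing steadily downward with some 10 to 15 N and never more than 25 N, until every strip is flush with the frame. Only the roller may touch the panel. Then stand the roller back upright in its stand with its bar in both notches, let go, and leave everything else on the bench as it lies.

Things in the scene. Friction and masses are not known exactly. Their poses are not given: they have to be found in the camera images.
- holder: Dark steel work holder fixed to the bench, base 110 (x) x 190 (y) x 12 mm; origin: centre of its underside. On it a grey panel frame, 90 (x) x 170 (y) mm, is hinged at its -y end and propped so that its +y end rises by an unmeasured 0 to 0.16 rad; it is rigid as it stands. In the frame lies the sheet: nine bare aluminium strips edge to edge. Over 25 N from the roller harms it.
- hinge (a point): Middle of the frame's hinge line (along the holder's x; holder y -85, z 26 mm; axes as the holder's; it does not show the slope). The frame's flush surface is 30 mm above this line, square to the frame: level, it lies at holder z 56 mm; at full slope its +y end is 27 mm higher and the strips lie 5 mm nearer to -y.
- strips (a point): Middle of the sheet at flush height were it level (holder 0, 0, 56 mm, its axes; really 0 to 14 mm higher). Sheet: 74 mm in x, 135 mm in y; strip i (0..8, 15 mm wide) is centred 25 + 15 i mm from the hinge along y and stands 3 to 4 mm proud. A strip gives from about 3 N on, sinks some 7 mm/s per newton more, and stops hard when flush; the wheel may bear on two or three at once.
- stand: Black plastic roller stand fixed to the bench, base 150 (x) x 80 (y) x 8 mm; origin: centre of its underside. Two posts (12 mm thick, centred at x +46 and -46 mm) have upward-open notches with flared sides, 26 mm wide at the floor (z 62 mm) and 38 at the top (z 81 mm). The roller's bar lies in both notches along the stand's x, the wheel hanging between the posts; about 5 mm play in x and y.
- roller: Hand roller, 0.3 to 0.55 kg, upright in its stand: wooden handle 30 (x) x 22 (y) mm from z 62 to 128 mm; steel bar 110 (x) x 16 (y) mm, z 50 to 62; black rubber wheel 44 mm diameter, 56 mm long, axle along x at z 22, between two yoke arms. Origin: lowest point of the wheel, midway. It rolls along its y. In the stand its origin is 12 mm above the stand's. Either way round is right.
- grip (a point): Point on the roller's handle to grip, on its axis 98 mm above the roller's origin (wheel's lowest point).
- wheel (a joint): Turning angle of the roller's free wheel, rad; about 0 at the start, either sign as it rolls; 1 rad is 22 mm of travel.
- strip0 (a joint): Depth in m to which strip 0 of 0..8 (counted from the holder's -y end) is pressed in: 0 to 0.001 at the start (about 4 mm proud), 0.004 when flush at its stop.
- strip1 (a joint): Depth in m to which strip 1 of 0..8 (counted from the holder's -y end) is pressed in: 0 to 0.001 at the start (about 4 mm proud), 0.004 when flush at its stop.
- strip2 (a joint): Depth in m to which strip 2 of 0..8 (counted from the holder's -y end) is pressed in: 0 to 0.001 at the start (about 4 mm proud), 0.004 when flush at its stop.
- strip3 (a joint): Depth in m to which strip 3 of 0..8 (counted from the holder's -y end) is pressed in: 0 to 0.001 at the start (about 4 mm proud), 0.004 when flush at its stop.
- strip4 (a joint): Depth in m to which strip 4 of 0..8 (counted from the holder's -y end) is pressed in: 0 to 0.001 at the start (about 4 mm proud), 0.004 when flush at its stop.
- strip5 (a joint): Depth in m to which strip 5 of 0..8 (counted from the holder's -y end) is pressed in: 0 to 0.001 at the start (about 4 mm proud), 0.004 when flush at its stop.
- strip6 (a joint): Depth in m to which strip 6 of 0..8 (counted from the holder's -y end) is pressed in: 0 to 0.001 at the start (about 4 mm proud), 0.004 when flush at its stop.
- strip7 (a joint): Depth in m to which strip 7 of 0..8 (counted from the holder's -y end) is pressed in: 0 to 0.001 at the start (about 4 mm proud), 0.004 when flush at its stop.
- strip8 (a joint): Depth in m to which strip 8 of 0..8 (counted from the holder's -y end) is pressed in: 0 to 0.001 at the start (about 4 mm proud), 0.004 when flush at its stop.
- screwdriver: a hand screwdriver lying between the workpieces; a bystander, to be left alone.
- pliers: green-handled pliers, 160 mm; a bystander, to be left alone.
- fan: a black 80 mm square cooling fan, 25 mm thick; a bystander, to be left alone.
- wrench: a steel spanner; a bystander, to be left alone.
- marker: a marker pen, 125 mm long; a bystander, to be left alone.
- partsbox: a clear divided parts box, 110 x 70 x 40 mm; a bystander, to be left alone.
- can: a small can, 44 mm across, 90 mm tall; a bystander, to be left alone.
Not all that is in view belongs to the job. What is shaped like the roller but pink or yellow is not meant.

How it is judged (in metres and radians):
On the way, in this order (a step that is already met when the one before it is completed fails the run):
1. the roller is lifted out of its stand (z of roller in the frame of stand above 0.045 m), for 0.1 s.
2. the roller, pressing on the panel, has rolled more than half the sheet's length (its wheel turned by more than 3.2 rad) (contact force between roller and holder above 3 N and (value of joint wheel above 3.2 rad or value of joint wheel below -3.2 rad)), for 0.05 s.
At the end, for the whole second after the job is handed in: All nine strips are in by more than 2.5 of their 4 mm; the roller stands released and still in its stand: within 7 mm of the stand's centre in x and y, origin 7 to 17 mm above its underside, upright within 0.12 rad, bar along the stand's x within 0.15 rad (either way round) (value of joint each of strip0, strip1, strip2, strip3, strip4, strip5, strip6, strip7, strip8 above 0.0025 m and x of roller in the frame of stand between -0.007 and 0.007 m and y of roller in the frame of stand between -0.007 and 0.007 m and z of roller in the frame of stand between 0.007 and 0.017 m and angle between roller's own z axis and vertical below 0.12 rad and angle between the x axis of roller and the x axis of stand, either way round below 0.15 rad and linear speed of roller below 0.02 m/s); the robot touches nothing.
It fails at once if the roller presses on the panel with more than 25 N (contact force between roller and holder above 25 N).
It fails at once if fingers or arm touch the panel or its holder (contact force between any of the fingers, the arm and holder above 1 N).
It fails at once if a bystander is moved by more than 25 mm (distance of any of screwdriver, pliers, fan, wrench, marker, partsbox, can from where it was at the start of the episode above 0.025 m).
It also fails if it takes over 72 s, if anything falls off the work surface, if the arm or the gripper's body presses on something with over 40 N, if the wrist force passes 120 N, or if a joint passes its speed limit or range.

## Working session

There is one attempt and no reset: what is moved stays moved. The work goes in short steps, Python scripts to look and compute and a shell command to move; the robot and the scene stay as the last step left them, time stands still between calls to the robot, and variables do not carry over. Pictures are saved under pics/ and viewed, at most 10 in all, crops included, and the job is handed in when it is done.

```bash
mkdir -p pics; ls; cat > h.py <<'E'
import numpy as np, cv2
from cell import state, read_camera, camera_info
from scipy.spatial.transform import Rotation as R
E
python3 - <<'E'
from h import *
for n in ("scene","side","wrist"):
    i=camera_info(n); print(n,i)
    p,d=read_camera(n); np.savez(f"{n}0.npz",p=p,d=d)
    cv2.imwrite(f"pics/{n}0.png",p[:,:,::-1])
print(state())
E
```

```text
pics
scene {'vertical_fov': 49.47825562308341, 'cx': 258.9088244802509, 'cy': 187.9760794075236, 'origin': array([1189.45269935,  358.66159869,  672.75424116]), 'attitude': array([-2.22399005,  0.02453526,  2.11725592])}
side {'vertical_fov': 51.102798689465686, 'cx': 261.2127476387772, 'cy': 193.3290620029162, 'origin': array([202.15185668, 372.58302506, 784.84837581]), 'attitude': array([-2.48699732,  0.00326577, -2.4297577 ])}
wrist {'vertical_fov': 65.70646984690485, 'cx': 256.00698411559466, 'cy': 192.81935861761383, 'origin': array([104.66126454, 619.03543301, 383.98554089]), 'attitude': array([2.86933787e+00, 1.35529880e-04, 1.28241611e+00])}
{'t': 0.15, 'joints': array([ 1.17739187e+00,  4.91421706e-01,  1.55930741e+00,  3.41255023e-05,
        1.09169892e+00, -1.05569614e-01]), 'qvel': array([ 0.00186532, -0.00295635, -0.00275813,  0.00014816, -0.00204023,
        0.00017906]), 'tau': array([ 2.01702598e-03, -6.12895560e+01, -2.58281386e+01,  6.92757173e-02,
        4.73191857e-02, -7.72123008e-05]), 'eef_pos': array([177.30773817, 599.1399427 , 214.19631255]), 'tcp_rot': array([-3.14076512e+00, -1.18128580e-04,  2.85374202e+00]), 'ft_force': array([ 0.7149584 , -0.30583331, -0.46586944]), 'moment': array([0.0123617 , 0.02794282, 0.0438906 ]), 'grip_force': 0.0, 'opening': 0.9998099745682089}
```

View pics/scene0.png

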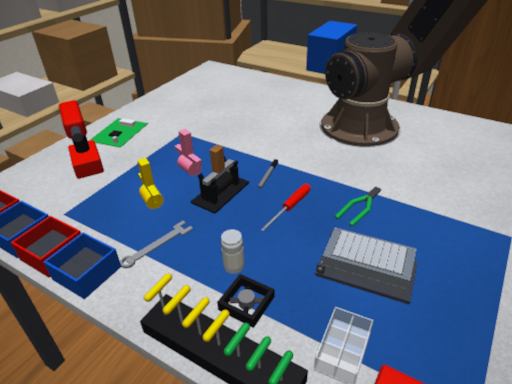

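View pics/side0.png

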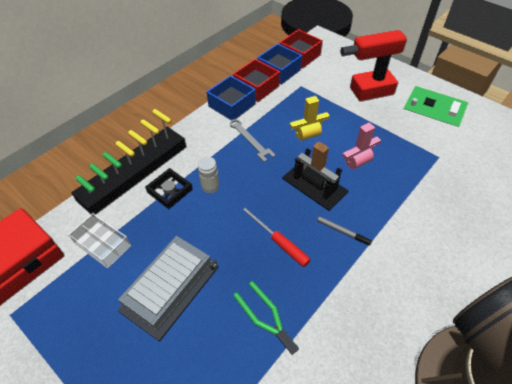

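The scene view shows the stand with the wooden-handled roller at about (220,180) and the holder at (370,262). In the side view they are at (317,178) and (170,285). I'll measure both from the depth images.

```bash
cat >> h.py <<'E'
def cloud(n,d,i=None):
    i=i or camera_info(n); h,w=d.shape
    f=h/2/np.tan(np.radians(i['vertical_fov'])/2)
    v,u=np.mgrid[:h,:w]
    c=np.dstack([(u-i['cx'])/f*d,(v-i['cy'])/f*d,d])
    P=c@R.from_euler('xyz',i['attitude']).as_matrix().T+i['origin']
    P[d<=0]=np.nan
    return P
E
python3 - <<'E'
from h import *
box={"scene":dict(st=(185,145,255,212),ho=(310,222,422,300)),"side":dict(st=(275,138,355,212),ho=(110,228,225,342))}
for n in box:
    z=np.load(f"{n}0.npz"); p=z['p'];d=z['d']; P=cloud(n,d)
    hsv=cv2.cvtColor(p,cv2.COLOR_RGB2HSV); H,S,V=[hsv[:,:,k].astype(int) for k in range(3)]
    print(n,"mat z med",np.nanmedian(P[(H>105)&(H<120)&(S>180)][:,2]))
    for k,(a,b,c,e) in box[n].items():
        m=np.zeros(d.shape,bool); m[b:e,a:c]=1
        nm=m&~((S>150)&(H>100)&(H<125)) & np.isfinite(P[:,:,2])
        if k=="st":
            w=nm&(H<20)&(S>90)&(V>60)
            Q=P[w]; print(" handle n",len(Q),"min",Q.min(0).round(1),"max",Q.max(0).round(1))
            t=Q[Q[:,2]>np.percentile(Q[:,2],98)-5]; print("  top z",np.percentile(t[:,2],50).round(1),"rect",cv2.minAreaRect(Q[:, :2].astype('f4')), "toprect",cv2.minAreaRect(t[:,:2].astype('f4')))
            s=nm&~w&(S<120); Q=P[s]; 
            b0=Q[(Q[:,2]>3)&(Q[:,2]<14)]; print("  base",len(b0),b0[:,2].mean().round(1),cv2.minAreaRect(b0[:,:2].astype('f4')))
            tp=Q[(Q[:,2]>74)&(Q[:,2]<90)]; print("  posttop",len(tp),cv2.minAreaRect(tp[:,:2].astype('f4')))
        else:
            Q=P[nm&(S<110)]
            al=nm&(V>150)&(S<80); A=P[al]; A=A[A[:,2]>40]
            print(" strips",len(A),"c",np.median(A,0).round(1),cv2.minAreaRect(A[:,:2].astype('f4')))
            cf,*_=np.linalg.lstsq(np.c_[A[:,:2],np.ones(len(A))],A[:,2],rcond=None); print("  plane",cf, "res",np.std(A[:,2]-np.c_[A[:,:2],np.ones(len(A))]@cf))
            a=Q[(Q[:,2]>4)]; print("  whole",cv2.minAreaRect(a[:,:2].astype('f4')))
            b0=Q[(Q[:,2]>8)&(Q[:,2]<16)]; print("  base",len(b0),cv2.minAreaRect(b0[:,:2].astype('f4')))
E
```

```text
scene mat z med 1.8114270370106738
 handle n 301 min [ 498.9 -198.3   72. ] max [ 532.  -177.5  142.5]
  top z 140.7 rect ((515.1668701171875, -187.22406005859375), (20.762346267700195, 33.14179611206055), 86.44377136230469) toprect ((517.0244140625, -186.6232452392578), (28.25901985168457, 17.06157875061035), 0.3890950083732605)
  base 673 8.5 ((446.6102294921875, -229.35052490234375), (322.274169921875, 186.58062744140625), 35.73785400390625)
  posttop 150 ((513.7324829101562, -238.99411010742188), (146.08766174316406, 108.45035552978516), 86.98260498046875)
 strips 1873 c [580.2 231.8  60.1] ((579.0862426757812, 229.43658447265625), (88.41012573242188, 167.54269409179688), 7.534663200378418)
  plane [5.24942822e-03 9.08912020e-04 5.66328889e+01] res 1.6958220642712032
  whole ((580.1529541015625, 230.70608520507812), (110.61189270019531, 187.06777954101562), 8.144794464111328)
  base 822 ((580.1529541015625, 230.70608520507812), (110.61189270019531, 187.06777954101562), 8.144794464111328)
side mat z med 0.6584544851805276
 handle n 319 min [ 496.9 -196.7   77.1] max [ 526.3 -174.9
[... 211 characters left out ...]
46142578), 87.81973266601562)
  base 783 7.5 ((539.6251220703125, -224.65719604492188), (155.4983367919922, 202.0709228515625), 89.29258728027344)
  posttop 113 ((512.8968505859375, -187.55772399902344), (48.09081268310547, 105.05770111083984), 88.68658447265625)
 strips 2713 c [578.7 234.9  59. ] ((646.788330078125, 242.05661010742188), (219.18807983398438, 168.52401733398438), 9.425749778747559)
  plane [-3.14522134e-02  2.81790289e-03  7.63134656e+01] res 1.9635113551312788
  whole ((650.9208984375, 242.96595764160156), (261.73773193359375, 186.8795928955078), 7.807801246643066)
  base 948 ((626.3295288085938, 265.0482482910156), (264.8027038574219, 181.3617706298828), 21.205053329467773)
```

```bash
python3 - <<'E'
import cv2
a=cv2.imread('pics/scene0.png')[215:305,305:430]; b=cv2.imread('pics/side0.png')[225:345,105:230]
a=cv2.resize(a,None,fx=3,fy=3,interpolation=2); b=cv2.resize(b,None,fx=3,fy=3,interpolation=2)
import numpy as np
o=np.zeros((360,760,3),'u1'); o[:270,:375]=a;o[:360,380:755]=b; cv2.imwrite('pics/c1.png',o)
E
```

```text
(no output)
```

View pics/c1.png

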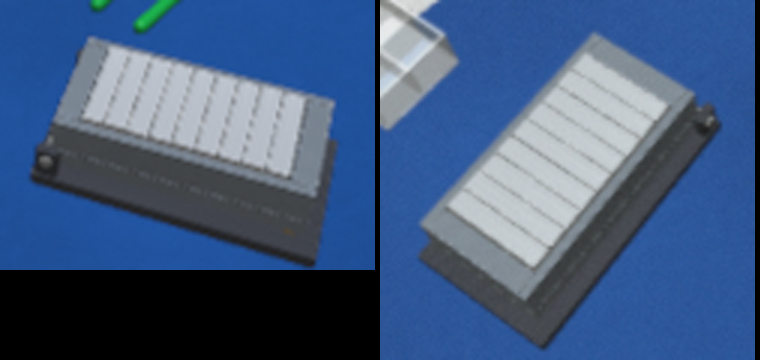

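The crop shows nine strips in a grey frame lying close to level. The dark hinge knob is at (45,160) in the scene half and (707,118) in the side half. Next I'll refine the slope and the two yaws.

```bash
python3 - <<'E'
from h import *
hc=np.array([580.2,230.7])
for n in ("scene","side"):
    z=np.load(f"{n}0.npz"); p=z['p'];d=z['d']; P=cloud(n,d)
    hsv=cv2.cvtColor(p,cv2.COLOR_RGB2HSV); H,S,V=[hsv[:,:,k].astype(int) for k in range(3)]
    a=np.radians(8.1); ux=np.array([np.cos(a),np.sin(a)]); uy=np.array([-ux[1],ux[0]])
    q=P[:,:,:2]-hc; X=q@ux; Y=q@uy; Z=P[:,:,2]
    near=(abs(X)<62)&(abs(Y)<102)&(S<110)
    al=near&(Z>40)&(V>170)
    k,lab,stt,_=cv2.connectedComponentsWithStats(al.astype('u1'),connectivity=4)
    print(n,"sheet px",al.sum(),cv2.minAreaRect(P[al][:,:2].astype('f4')))
    for y0 in range(-90,90,15):
        m=near&(Z>40)&(abs(Y-y0-7)<7)&(abs(X)<30); m2=near&(Z>40)&(abs(Y-y0-7)<7)&(abs(X)>38.5)&(abs(X)<43)
        print(y0+7,m.sum(),np.nanmedian(Z[m]).round(1),np.nanmedian(V[m]),'|',m2.sum(),np.nanmedian(Z[m2]).round(1) if m2.any() else None)
    b=near&(Z>4)&(Z<80); print(" whole",cv2.minAreaRect(P[b][:,:2].astype('f4')))
    knob=near&(V<45)&(abs(Y)>70); print(" dark",knob.sum(),X[knob].mean(),Y[knob].mean(),Z[knob].mean())
    # stand
    s0=np.array([513,-186.]); r=np.abs(P[:,:,:2]-s0)
    dk=(V<90)&(S<140)&(r[:,:,0]<85)&(r[:,:,1]<52)&(Z>5)
    for lo,hi,t in((5,13,'base'),(70,84,'post'),(84,150,'hi')):
        m=dk&(Z>lo)&(Z<hi)
        if m.sum()>4: print(" ",t,m.sum(),P[m].min(0).round(),P[m].max(0).round(),cv2.minAreaRect(P[m][:,:2].astype('f4')))
E
```

```text
scene sheet px 1695 ((578.0151977539062, 229.38792419433594), (77.27779388427734, 133.16287231445312), 8.056659698486328)
-83 98 56.7 147.0 | 32 50.9
-68 137 59.2 164.0 | 50 52.0
-53 144 60.3 200.0 | 37 54.2
-38 143 59.9 201.0 | 35 54.4
-23 152 59.6 200.0 | 35 54.1
-8 150 60.1 200.0 | 43 51.8
7 151 60.2 199.0 | 33 53.6
22 156 60.2 199.0 | 39 53.2
37 159 60.5 199.0 | 38 54.5
52 159 60.2 198.0 | 33 55.7
67 160 58.1 146.0 | 41 56.0
82 99 57.1 144.0 | 25 56.3
 whole ((580.1529541015625, 230.70608520507812), (110.61189270019531, 187.06777954101562), 8.144794464111328)
 dark 52 52.36423901679348 -23.05012014835245 10.909178060183068
  base 586 [ 443. -229.    5.] [ 592. -146.   13.] ((517.1762084960938, -186.35086059570312), (77.29196166992188, 149.62319946289062), 86.17829132080078)
  post 81 [ 463. -213.   70.] [ 571. -164.   84.] ((516.7342529296875, -188.3121795654297), (44.548423767089844, 107.57955169677734), 86.98260498046875)
  hi 16 [ 499. -199.   85.] [ 531. -180.  135.] ((514.4741821289062, -189.7220001220703), (4.60357666015625, 34.7093505859375), 63.76325607299805)
side sheet 
[... 369 characters left out ...]
18 59.3 204.0 | 37 56.3
67 232 57.9 176.0 | 33 56.2
82 217 56.1 148.0 | 33 55.8
 whole ((576.34130859375, 232.5718231201172), (110.8272705078125, 187.6043701171875), 7.2299652099609375)
 dark 9 -55.80504407629299 -76.91081498166345 21.379270149209674
  base 729 [ 437. -224.    5.] [ 588. -144.   13.] ((513.0390625, -186.60684204101562), (80.0940170288086, 148.2808380126953), 87.4172134399414)
  post 111 [ 458. -213.   70.] [ 564. -162.   84.] ((511.0561218261719, -187.51553344726562), (48.09081268310547, 106.16934204101562), 88.68658447265625)
  hi 45 [ 497. -195.   84.] [ 528. -176.  135.] ((509.7528991699219, -180.3662567138672), (32.99024200439453, 15.883814811706543), 27.299577713012695)
```

```bash
cat >> h.py <<'E'
def tool(a,b,yaw):  # world shift a->b in tool axes, tool pointing down
    return R.from_euler('xyz',[np.pi,0,yaw]).inv().apply(np.subtract(b,a)).round(1)
E
python3 - <<'E'
from h import *
W=[(177.4,599.3,214.7),(270,495,215),(390,370,215),(470,200,210),(505,0,205),(514.5,-186.3,205)]
for a,b in zip(W,W[1:]): t=tool(a,b,2.8537); print(t,np.linalg.norm(t).round())
E
```

```text
[-118.4  -73.7   -0.3] 139.0
[-150.6  -85.8   -0. ] 173.0
[-125.  -140.3    5. ] 188.0
[ -90.3 -181.8    5. ] 203.0
[ -62.  -175.9   -0. ] 187.0
```

The manual's scale: shifts go in units of 25 mm and turns go in units of 0.2 rad. Converting my numbers, -118 mm is -4.72, -90 mm is -3.6.

```bash

python3 -m handwheel '[[-1.2, -0.72, 0, 0, 1], [-2.4, -1.48, 0, 0, 1], [-3.6, -2.2, 0, 0, 1], [-4.72, -2.96, 0, 0, 1]]'
python3 -m handwheel '[[-1.2, -0.68, 0, 0, 1], [-2.4, -1.36, 0, 0, 1], [-3.6, -2.04, 0, 0, 1], [-4.8, -2.76, 0, 0, 1], [-6.04, -3.44, 0, 0, 1]]'
python3 -m handwheel '[[-1, -1.12, 0.04, 0, 1], [-2, -2.24, 0.08, 0, 1], [-3, -3.36, 0.12, 0, 1], [-4, -4.48, 0.16, 0, 1], [-5, -5.6, 0.2, 0, 1]]'
python3 -m handwheel '[[-0.72, -1.44, 0.04, 0, 1], [-1.44, -2.92, 0.08, 0, 1], [-2.16, -4.36, 0.12, 0, 1], [-2.88, -5.8, 0.16, 0, 1], [-3.6, -7.28, 0.2, 0, 1]]'
python3 -m handwheel '[[-0.6, -1.76, 0, -0.3, 1], [-1.24, -3.52, 0, -0.6, 1], [-1.84, -5.28, 0, -0.9, 1], [-2.48, -7.04, 0, -1.205, 1], [-2.48, -7.04, 0, -1.205, 1]]'
python3 -m handwheel '[[0, 0, 0, 0, 1], [0, 0, 0, 0, 1], [0, 0, 0, 0, 1]]'
python3 - <<'E'
from h import *
print(state()['ft_force'], camera_info('wrist'))
for n in('wrist','side','scene'):
    i=camera_info(n)
    p,d=read_camera(n); np.savez(n+"1.npz",p=p,d=d,i=i,allow_pickle=True); cv2.imwrite(f'pics/{n}1.png',p[:,:,::-1])
E
```

```text
t: 0.48
eef_pos: [270.3, 493.6, 214.4]
tcp_rot: [-3.141, -0.0, 2.854]
ft_force: [0.5, 0.8, 0.6]
opening: 1.002
grip_force: 0.0
t: 0.9
eef_pos: [390.6, 368.1, 214.6]
tcp_rot: [-3.142, -0.0, 2.854]
ft_force: [0.0, 0.2, -0.2]
opening: 1.001
grip_force: 0.0
t: 1.32
eef_pos: [470.4, 198.0, 209.6]
tcp_rot: [3.142, -0.0, 2.854]
ft_force: [0.6, 0.3, 1.2]
opening: 1.0
grip_force: 0.0
t: 1.73
eef_pos: [504.6, -2.2, 204.6]
tcp_rot: [3.141, 0.0, 2.854]
ft_force: [1.5, -0.1, 0.4]
opening: 1.0
grip_force: 0.0
t: 2.15
eef_pos: [514.1, -190.7, 204.4]
tcp_rot: [-3.141, 0.0, 3.096]
ft_force: [0.5, 0.2, -0.9]
opening: 1.001
grip_force: 0.0
t: 2.4
eef_pos: [513.9, -186.0, 204.4]
tcp_rot: [3.141, -0.001, 3.095]
ft_force: [-0.1, 0.8, 0.7]
opening: 1.004
grip_force: 0.0
[-0.0680498   0.84220951  0.71276783] {'vertical_fov': 65.70646984690485, 'cx': 256.00698411559466, 'cy': 192.81935861761383, 'origin': array([ 438.26727753, -184.21136751,  374.2906829 ]), 'attitude': array([ 2.86962667e+00, -1.34633106e-03,  1.52317179e+00])}
```

View pics/wrist1.png

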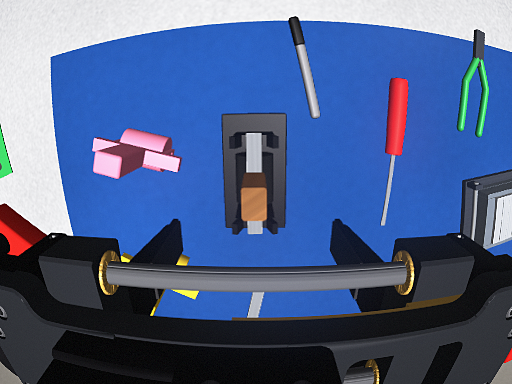

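The wrist view shows the handle top face at about (254,207), centred between the open fingers. I'll cast rays to pin down its position.

```bash
cat >> h.py <<'E'
def wray(uv,i,z):
    uv=np.atleast_2d(uv).astype(float); f=192/np.tan(np.radians(i['vertical_fov'])/2)
    q=uv-[i['cx'],i['cy']]; r=np.hypot(*q.T)+1e-9; th=r/f
    v=np.c_[q/r[:,None]*np.sin(th)[:,None],np.cos(th)]@R.from_euler('xyz',i['attitude']).as_matrix().T
    o=np.array(i['origin']); return o+v*((z-o[2])/v[:,2])[:,None]
E
python3 - <<'E'
from h import *
z=np.load('wrist1.npz',allow_pickle=True); p=z['p']; i=z['i'].item()
hsv=cv2.cvtColor(p,cv2.COLOR_RGB2HSV).astype(int); H,S,V=[hsv[:,:,k] for k in range(3)]
m=(H<20)&(S>90); m[:160]=0;m[235:]=0;m[:,:225]=0;m[:,290:]=0
print(p[205,254],p[182,254],m.sum(), np.argwhere(m).min(0),np.argwhere(m).max(0))
t=m&(V>np.percentile(V[m],60)-12)
print(t.sum(),cv2.minAreaRect(wray(np.argwhere(t)[:,::-1],i,140)[:,:2].astype('f4')))
d=(V<75)&(S<140); d[:105]=0;d[235:]=0;d[:,:215]=0;d[:,:][:,292:]=0
# base
Q=wray(np.argwhere(d)[:,::-1],i,8); print('base',cv2.minAreaRect(Q[:,:2].astype('f4')))
# bar ends (silver) at z 74
b=(S<60)&(V>110);b[:110]=0;b[240:]=0;b[:,:235]=0;b[:,275:]=0
Q=wray(np.argwhere(b)[:,::-1],i,74); print('bar',cv2.minAreaRect(Q[:,:2].astype('f4')))
E
```

```text
[191 131  82] [79 56 44] 1184 [173 241] [220 266]
781 ((513.2984619140625, -189.2001190185547), (20.082616806030273, 27.84531021118164), 87.24674987792969)
base ((518.40478515625, -189.72244262695312), (78.28561401367188, 157.69906616210938), 88.0091552734375)
bar ((513.5374755859375, -188.47274780273438), (20.15042495727539, 108.22650909423828), 87.20103454589844)
```

```bash

python3 -m handwheel '[[0, -0.06, 1.2, 0, 1], [0, -0.06, 2.4, 0, 1], [0, -0.06, 3.4, 0, 1], [0, -0.06, 4.2, 0, 1], [0, -0.06, 4.54, 0, 1]]'
python3 -m handwheel '[[0, 0, 0, 0, 0.8], [0, 0, 0, 0, 0.6], [0, 0, 0, 0, 0.4], [0, 0, 0, 0, 0.2], [0, 0, 0, 0, 0]]'
python3 -m handwheel '[[0, 0, 0, 0, 0], [0, 0, 0, 0, 0], [0, 0, 0, 0, 0], [0, 0, 0, 0, 0], [0, 0, 0, 0, 0]]'
```

```text
t: 2.97
eef_pos: [513.3, -186.7, 88.9]
tcp_rot: [3.14, -0.003, 3.096]
ft_force: [-0.3, 1.1, -0.0]
opening: 0.998
grip_force: 0.0
t: 3.38
eef_pos: [514.5, -188.2, 92.2]
tcp_rot: [-3.141, 0.002, 3.095]
ft_force: [0.1, -0.2, 0.7]
opening: 0.71
grip_force: 0.0
t: 3.8
eef_pos: [514.1, -188.1, 91.1]
tcp_rot: [3.141, -0.0, 3.095]
ft_force: [-0.3, -0.6, -0.3]
opening: 0.357
grip_force: 0.0
```

```bash

python3 -m handwheel '[[0, 0, 0, 0, 0], [0, 0, 0, 0, 0], [0, 0, 0, 0, 0], [0, 0, 0, 0, 0], [0, 0, 0, 0, 0]]'
python3 -m handwheel '[[0, 0, 0, 0, 0], [0, 0, 0, 0, 0], [0, 0, 0, 0, 0], [0, 0, 0, 0, 0], [0, 0, 0, 0, 0]]'
```

```text
t: 4.22
eef_pos: [514.1, -188.1, 91.1]
tcp_rot: [3.141, 0.0, 3.095]
ft_force: [0.7, -0.6, -0.3]
opening: 0.228
grip_force: 30.0
t: 4.63
eef_pos: [514.1, -188.1, 91.1]
tcp_rot: [3.142, 0.0, 3.095]
ft_force: [0.5, -0.5, -1.6]
opening: 0.23
grip_force: 30.0
```

```bash

python3 -m handwheel '[[0, 0, -0.32, 0, 0], [0, 0, -0.72, 0, 0], [0, 0, -1.2, 0, 0], [0, 0, -1.8, 0, 0], [0, 0, -2.4, 0, 0]]'
python3 -m handwheel '[[0, 0, -0.72, 0, 0], [0, 0, -1.44, 0, 0], [0, 0, -2.16, 0, 0], [0, 0, -2.6, 0, 0], [0, 0, -2.8, 0, 0]]'
python3 -m handwheel '[[0, 0, 0, 0, 0], [0, 0, 0, 0, 0], [0, 0, 0, 0, 0], [0, 0, 0, 0, 0]]'
python3 - <<'E'
from h import *
fs=[]
for k in range(2):
    p,d=read_camera('wrist'); s=state(); fs.append(s['ft_force'])
p2,d2=read_camera('side')
cv2.imwrite('pics/w2.png',np.hstack([p[100:300,150:360,::-1],p2[80:280,230:440,::-1]]).repeat(2,0)[:,:].repeat(2,1)[:400,:800])
print(fs,s['moment'],s['eef_pos'],s['tcp_rot'],s['grip_force'],s['opening'])
# plan
a=np.radians(8.0); ux=np.array([np.cos(a),np.sin(a)]); uy=np.array([-ux[1],ux[0]])
c=np.array([578.8,230.]); 
for y in(-95,-80,80,95): print(y,c+uy*y)
W=[(514.1,-188.1,221),(515,0,221),(545,100,221),tuple(c+uy*-85)+(160,)]
for A,B in zip(W,W[1:]): t=tool(A,B,3.095); print(t,np.linalg.norm(t))
E
```

```text
t: 5.05
eef_pos: [513.9, -188.0, 152.5]
tcp_rot: [3.141, -0.0, 3.095]
ft_force: [0.8, 0.1, -4.3]
opening: 0.233
grip_force: 30.0
t: 5.47
eef_pos: [514.4, -188.2, 223.6]
tcp_rot: [-3.14, 0.003, 3.095]
ft_force: [0.8, 0.6, -3.5]
opening: 0.228
grip_force: 30.0
t: 5.8
eef_pos: [513.8, -188.0, 220.3]
tcp_rot: [3.141, -0.001, 3.095]
ft_force: [-0.6, 0.2, -3.6]
opening: 0.23
grip_force: 30.0
[array([-0.33756789,  0.46966134, -3.82205346]), array([-0.07654035,  0.86451718, -3.02264784])] [ 0.04237354 -0.04733583  0.03153104] [ 513.91913873 -188.01103297  220.46527292] [ 3.14100769e+00 -1.06289841e-03  3.09478870e+00] 29.96093451976776 0.2314363804406441
-95 [592.02144459 135.92453347]
-80 [589.93384808 150.7785545 ]
80 [567.66615192 309.2214455 ]
95 [565.57855541 324.07546653]
[  7.9 187.9   0. ] 188.06599905352377
[-25.3 101.3   0. ] 104.41158939504751
[-43.4  47.9  61. ] 88.87614978159213
```

View pics/w2.png

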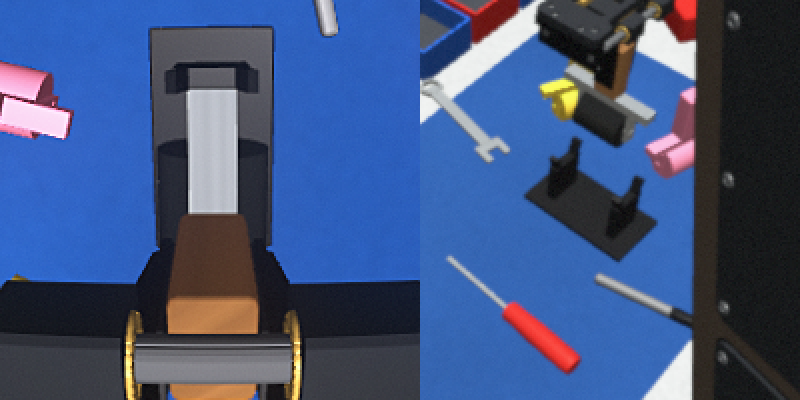

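The roller hangs upright in the grip; its weight reads about 3.7 N, and the stand is empty. Now over to the -y end of the sheet.

```bash

python3 -m handwheel '[[0.04, 1.44, 0, 0, 0], [0.12, 2.96, 0, 0, 0], [0.2, 4.48, 0, 0, 0], [0.24, 6, 0, 0, 0], [0.32, 7.52, 0, 0, 0]]'
python3 -m handwheel '[[-0.24, 1, 0, -0.25, 0], [-0.48, 2, 0, -0.5, 0], [-0.76, 3.04, 0, -0.75, 0], [-1, 4.04, 0, -0.935, 0]]'
python3 -m handwheel '[[0, 0, 0, 0, 0], [0, 0, 0, 0, 0], [0, 0, 0, 0, 0]]'
python3 - <<'E'
from h import *
s=state(); print(s['eef_pos'],s['tcp_rot'],s['ft_force'])
a=np.radians(8.0); uy=np.array([-np.sin(a),np.cos(a)]); c=np.array([578.6,229.7])
print(tool((544.9,100,221),tuple(c-62*uy)+(150,),3.282))
E
```

```text
t: 6.37
eef_pos: [514.7, 1.7, 221.0]
tcp_rot: [3.141, -0.0, 3.094]
ft_force: [1.8, -0.2, -3.7]
opening: 0.226
grip_force: 30.0
t: 6.7
eef_pos: [544.8, 101.3, 221.0]
tcp_rot: [3.142, -0.0, -2.998]
ft_force: [0.6, -0.9, -3.2]
opening: 0.232
grip_force: 30.0
t: 6.95
eef_pos: [544.3, 99.6, 220.8]
tcp_rot: [-3.142, -0.001, -3.001]
ft_force: [-0.2, -0.4, -4.0]
opening: 0.229
grip_force: 30.0
[544.34394636  99.55795043 220.78633762] [-3.14153229e+00 -7.44774694e-04 -3.00147741e+00] [-0.17040323 -0.43869752 -4.0180553 ]
[-51.5  61.7  71. ]
```

```bash

python3 -m handwheel '[[-0.52, 0.6, 0, 0, 0], [-1.04, 1.24, 0.4, 0, 0], [-1.56, 1.84, 1.2, 0, 0], [-2.06, 2.468, 2, 0, 0], [-2.06, 2.468, 2.6, 0, 0]]'
python3 -m handwheel '[[0, 0, 0.08, 0, 0], [0, 0, 0.16, 0, 0], [0, 0, 0.24, 0, 0], [0, 0, 0.24, 0, 0], [0, 0, 0.24, 0, 0]]'
python3 - <<'E'
from h import *
p,d=read_camera('scene');p2,d2=read_camera('side')
cv2.imwrite('pics/s3.png',cv2.resize(np.hstack([p[190:320,290:440,::-1],p2[220:350,90:240,::-1]]),None,fx=2.6,fy=2.6))
s=state(); print(s['eef_pos'],s['ft_force'])
E
```

```text
t: 7.37
eef_pos: [588.0, 169.2, 154.6]
tcp_rot: [3.141, 0.0, -3.002]
ft_force: [-0.5, 0.4, -4.0]
opening: 0.229
grip_force: 30.0
t: 7.78
eef_pos: [587.2, 167.6, 151.2]
tcp_rot: [3.142, 0.001, -3.002]
ft_force: [0.2, 0.4, -3.0]
opening: 0.229
grip_force: 30.0
[587.18848893 167.79536024 151.0075078 ] [-0.74850366 -0.3840273  -3.0982123 ]
```

View pics/s3.png

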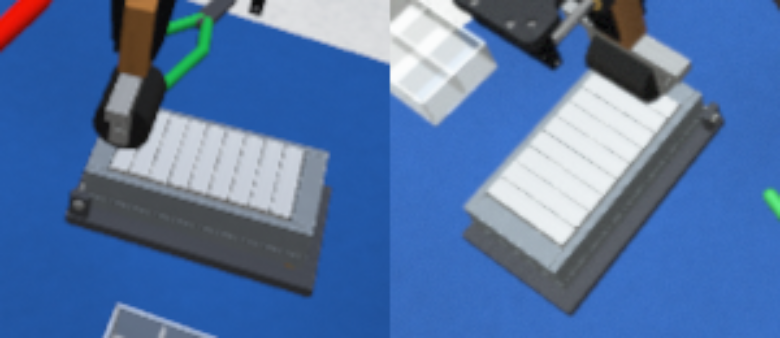

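The wheel hovers over strip 0 at the knob (-y) end, lined up across the sheet. Going down in small steps with force readings.

```bash

python3 -m handwheel '[[0, 0, 0.12, 0, 0], [0, 0, 0.24, 0, 0], [0, 0, 0.36, 0, 0], [0, 0, 0.36, 0, 0], [0, 0, 0.36, 0, 0]]' | grep -E 'eef|ft'
python3 -m handwheel '[[0, 0, 0.02, 0, 0], [0, 0, 0.04, 0, 0], [0, 0, 0.04, 0, 0], [0, 0, 0.04, 0, 0]]'| grep -E 'eef|ft'
python3 -m handwheel '[[0, 0, 0.02, 0, 0], [0, 0, 0.04, 0, 0], [0, 0, 0.04, 0, 0], [0, 0, 0.04, 0, 0]]'| grep -E 'eef|ft'
```

```text
eef_pos: [586.9, 168.1, 140.8]
ft_force: [0.4, -0.2, -3.3]
eef_pos: [587.0, 168.1, 140.2]
ft_force: [-0.5, 0.3, -3.4]
eef_pos: [587.0, 168.1, 139.1]
ft_force: [-0.1, 0.4, -3.3]
```

```bash

for k in 1; do
python3 -m handwheel '[[0, 0, 0.02, 0, 0], [0, 0, 0.04, 0, 0], [0, 0, 0.04, 0, 0], [0, 0, 0.04, 0, 0]]'| grep -E 'eef|ft'
python3 -m handwheel '[[0, 0, 0.02, 0, 0], [0, 0, 0.04, 0, 0], [0, 0, 0.04, 0, 0], [0, 0, 0.04, 0, 0]]'| grep -E 'eef|ft'
done
```

```text
eef_pos: [587.0, 168.1, 138.3]
ft_force: [-0.0, -0.3, -0.4]
eef_pos: [587.0, 168.1, 137.2]
ft_force: [-0.1, 1.8, -0.1]
```

```bash

python3 -m handwheel '[[0, 0, 0.02, 0, 0], [0, 0, 0.04, 0, 0], [0, 0, 0.04, 0, 0], [0, 0, 0.04, 0, 0]]'| grep -E 'eef|ft'
python3 -m handwheel '[[0, 0, 0.01, 0, 0], [0, 0, 0.02, 0, 0], [0, 0, 0.02, 0, 0], [0, 0, 0.02, 0, 0]]'| grep -E 'eef|ft'
```

```text
eef_pos: [587.0, 168.1, 136.1]
ft_force: [0.0, 0.3, -0.9]
eef_pos: [587.0, 168.1, 135.6]
ft_force: [0.2, -0.3, -0.9]
```

```bash

python3 -m handwheel '[[0, 0, 0.01, 0, 0], [0, 0, 0.02, 0, 0], [0, 0, 0.02, 0, 0], [0, 0, 0.02, 0, 0]]'| grep -E 'eef|ft'
python3 -m handwheel '[[0, 0, 0.006, 0, 0], [0, 0, 0.012, 0, 0], [0, 0, 0.012, 0, 0], [0, 0, 0.012, 0, 0]]'| grep -E 'eef|ft'
```

```text
eef_pos: [587.0, 167.9, 135.3]
ft_force: [-0.4, -1.5, 2.0]
eef_pos: [587.1, 168.0, 135.1]
ft_force: [-0.1, -2.2, 4.6]
```

```bash

python3 -m handwheel '[[0, 0, 0.008, 0, 0], [0, 0, 0.016, 0, 0], [0, 0, 0.016, 0, 0]]'| grep -E 'eef|ft'
python3 -m handwheel '[[0, 0.04, 0, 0, 0], [0, 0.08, 0, 0, 0], [0, 0.12, 0, 0, 0], [0, 0.18, 0, 0, 0], [0, 0.24, 0, 0, 0]]'| grep -E 'eef|ft'
```

```text
eef_pos: [587.1, 168.0, 135.0]
ft_force: [-2.1, -2.8, 8.9]
eef_pos: [586.2, 174.0, 135.1]
ft_force: [-3.0, -2.0, 8.7]
```

```bash

python3 -m handwheel '[[0, 0.08, 0, 0, 0], [0, 0.16, 0, 0, 0], [0, 0.24, 0, 0, 0], [0, 0.32, 0, 0, 0], [0, 0.4, 0, 0, 0]]'| grep -E 'eef|ft'
```

```text
eef_pos: [584.8, 184.2, 135.1]
ft_force: [-2.1, -3.2, 9.2]
```

```bash

python3 -m handwheel '[[0, 0.08, 0, 0, 0], [0, 0.16, 0, 0, 0], [0, 0.24, 0, 0, 0], [0, 0.32, 0, 0, 0], [0, 0.4, 0, 0, 0]]'| grep -E 'eef|ft|rot'
python3 -m handwheel '[[0, 0.08, 0, 0, 0], [0, 0.16, 0, 0, 0], [0, 0.24, 0, 0, 0], [0, 0.32, 0, 0, 0], [0, 0.4, 0, 0, 0]]'| grep -E 'eef|ft|rot|grip'
```

```text
eef_pos: [583.4, 194.1, 135.1]
tcp_rot: [3.141, 0.001, -3.001]
ft_force: [-1.9, -0.1, 9.5]
eef_pos: [582.0, 203.8, 135.2]
tcp_rot: [3.142, 0.001, -3.001]
ft_force: [-2.1, -2.7, 9.8]
grip_force: 30.0
```

```bash

python3 -m handwheel '[[0, 0.08, 0, 0, 0], [0, 0.16, 0, 0, 0], [0, 0.24, -0.002, 0, 0], [0, 0.32, -0.002, 0, 0], [0, 0.4, -0.002, 0, 0]]'| grep -E 'eef|ft'
python3 -m handwheel '[[0, 0.08, 0, 0, 0], [0, 0.16, 0, 0, 0], [0, 0.24, 0, 0, 0], [0, 0.32, -0.002, 0, 0], [0, 0.4, -0.002, 0, 0]]'| grep -E 'eef|ft'
```

```text
eef_pos: [580.6, 213.7, 135.2]
ft_force: [-1.9, -4.0, 10.3]
eef_pos: [579.2, 223.8, 135.3]
ft_force: [-2.6, -0.8, 9.5]
```

```bash

python3 -m handwheel '[[0, 0.08, 0, 0, 0], [0, 0.16, 0, 0, 0], [0, 0.24, -0.002, 0, 0], [0, 0.32, -0.002, 0, 0], [0, 0.4, -0.002, 0, 0]]'| grep -E 'eef|ft'
python3 -m handwheel '[[0, 0.08, 0, 0, 0], [0, 0.16, 0, 0, 0], [0, 0.24, -0.002, 0, 0], [0, 0.32, -0.002, 0, 0], [0, 0.4, -0.002, 0, 0]]'| grep -E 'eef|ft'
```

```text
eef_pos: [577.8, 233.5, 135.3]
ft_force: [-1.6, -2.6, 8.9]
eef_pos: [576.4, 243.5, 135.4]
ft_force: [-1.6, -3.9, 9.7]
```

```bash

python3 -m handwheel '[[0, 0.08, 0, 0, 0], [0, 0.16, 0, 0, 0], [0, 0.24, -0.002, 0, 0], [0, 0.32, -0.002, 0, 0], [0, 0.4, -0.002, 0, 0]]'| grep -E 'eef|ft'
python3 -m handwheel '[[0, 0.08, 0, 0, 0], [0, 0.16, 0, 0, 0], [0, 0.24, -0.002, 0, 0], [0, 0.32, -0.002, 0, 0], [0, 0.4, -0.002, 0, 0]]'| grep -E 'eef|ft'
```

```text
eef_pos: [575.0, 253.6, 135.4]
ft_force: [-1.6, -1.4, 9.2]
eef_pos: [573.6, 263.2, 135.5]
ft_force: [-1.6, -1.1, 8.8]
```

```bash

python3 -m handwheel '[[0, 0.08, 0, 0, 0], [0, 0.16, 0, 0, 0], [0, 0.24, 0, 0, 0], [0, 0.32, -0.002, 0, 0], [0, 0.4, -0.002, 0, 0]]'| grep -E 'eef|ft'
python3 -m handwheel '[[0, 0.08, 0, 0, 0], [0, 0.16, 0, 0, 0], [0, 0.24, 0, 0, 0], [0, 0.32, -0.002, 0, 0], [0, 0.4, -0.002, 0, 0]]'| grep -E 'eef|ft'
```

```text
eef_pos: [572.2, 273.3, 135.5]
ft_force: [-1.3, -2.9, 9.0]
eef_pos: [570.8, 283.3, 135.6]
ft_force: [-2.3, -1.4, 9.1]
```

```bash

python3 -m handwheel '[[0, 0.08, 0, 0, 0], [0, 0.16, 0, 0, 0], [0, 0.24, 0, 0, 0], [0, 0.32, -0.002, 0, 0], [0, 0.4, -0.002, 0, 0]]'| grep -E 'eef|ft'
python3 -m handwheel '[[0, 0.08, 0, 0, 0], [0, 0.12, 0, 0, 0], [0, 0.16, 0, 0, 0], [0, 0.16, 0, 0, 0], [0, 0.16, 0, 0, 0]]'| grep -E 'eef|ft'
```

```text
eef_pos: [569.4, 293.3, 135.6]
ft_force: [-1.5, -0.7, 8.6]
eef_pos: [568.8, 297.3, 135.6]
ft_force: [-1.3, -0.4, 8.3]
```

Drag has fallen to nearly zero, so the wheel has run off the last proud strip. Lifting and checking.

```bash

python3 -m handwheel '[[0, 0, -0.12, 0, 0], [0, 0, -0.6, 0, 0], [0, 0, -1.4, 0, 0], [0, 0, -2.4, 0, 0], [0, 0, -3.6, 0, 0]]'| grep -E 'eef|ft'
python3 -m handwheel '[[0.24, -1.44, 0, 0, 0], [0.48, -2.88, 0, 0, 0], [0.72, -4.32, 0, 0, 0], [0.96, -5.84, 0, 0, 0], [1.2, -7.36, 0, 0, 0]]'| grep -E 'eef|ft'
python3 -m handwheel '[[0, 0, 0, 0, 0], [0, 0, 0, 0, 0], [0, 0, 0, 0, 0]]'| grep -E 'eef|ft|rot'
python3 - <<'E'
from h import *
hc=np.array([578.6,229.7]);a=np.radians(8.0); ux=np.array([np.cos(a),np.sin(a)]); uy=np.array([-ux[1],ux[0]])
out=[]
for n in ("scene","side"):
    p,d=read_camera(n); P=cloud(n,d); np.savez(n+'2.npz',p=p,d=d)
    q=P[:,:,:2]-hc; X=q@ux; Y=q@uy; Z=P[:,:,2]
    print(n,[(y0,round(float(np.nanmedian(Z[(abs(Y-y0)<6)&(abs(X)<28)&(Z>45)&(Z<75)])),1)) for y0 in range(-75,76,15)])
    out.append((p[205:315,305:430] if n=="scene" else p[225:335,105:230])[:,:,::-1])
cv2.imwrite('pics/s4.png',cv2.resize(np.hstack(out),None,fx=3,fy=3))
E
```

```text
eef_pos: [568.0, 296.6, 224.9]
ft_force: [0.7, 0.5, -3.5]
eef_pos: [564.2, 109.0, 225.2]
ft_force: [1.7, 0.1, -3.8]
eef_pos: [564.8, 110.5, 225.1]
tcp_rot: [3.141, 0.0, -3.002]
ft_force: [-0.4, -0.2, -3.0]
scene [(-75, 56.5), (-60, 56.5), (-45, 56.6), (-30, 56.7), (-15, 56.7), (0, 56.8), (15, 56.8), (30, 56.8), (45, 56.9), (60, 57.0), (75, 57.1)]
side [(-75, 55.4), (-60, 55.5), (-45, 55.7), (-30, 55.7), (-15, 55.9), (0, 55.8), (15, 56.0), (30, 56.0), (45, 56.1), (60, 56.1), (75, 56.5)]
```

View pics/s4.png

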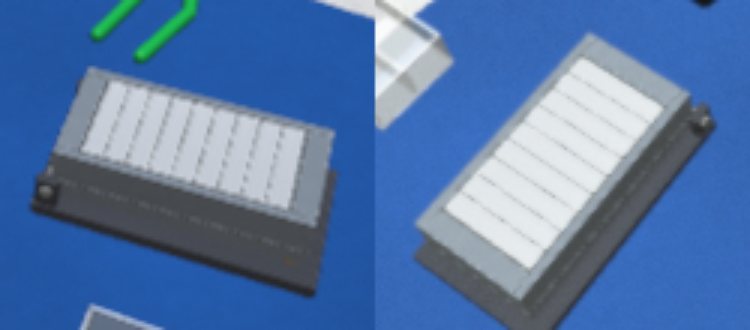

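All strips read flush with the frame, 55.5–57 mm along its whole length. Heading back to the stand.

```bash
python3 - <<'E'
from h import *
s=state(); e=s['eef_pos']; print(e); print(tool(e,(530,-40,225),3.2815), tool((530,-40,225),(514.1,-188.1,221),3.2815))
E
```

```text
[564.75648866 111.37794631 224.96180699]
[  55.5 -145.1   -0. ] [  36.4 -144.4    4. ]
```

```bash

python3 -m handwheel '[[0.56, -1.44, 0, 0, 0], [1.12, -2.88, 0, 0, 0], [1.68, -4.32, 0, 0, 0], [2.22, -5.8, 0, 0, 0]]'| grep -E 'eef|ft'
python3 -m handwheel '[[0.36, -1.44, 0.04, 0.25, 0], [0.72, -2.88, 0.08, 0.5, 0], [1.08, -4.32, 0.12, 0.75, 0], [1.456, -5.776, 0.16, 0.935, 0], [1.456, -5.776, 0.16, 0.935, 0]]'| grep -E 'eef|ft'
python3 -m handwheel '[[0, 0, 0, 0, 0], [0, 0, 0, 0, 0], [0, 0, 0, 0, 0], [0, 0, 0, 0, 0]]'| grep -E 'eef|ft|rot'
python3 - <<'E'
from h import *
i=camera_info('wrist'); p,d=read_camera('wrist'); p2,d2=read_camera('side')
z=np.load('side0.npz'); s=state(); print(s['eef_pos'])
cv2.imwrite('pics/w5.png',np.hstack([p[100:300,150:360,::-1],p2[80:280,230:420,::-1]]).repeat(2,0).repeat(2,1))
E
```

```text
eef_pos: [529.6, -40.9, 224.9]
ft_force: [0.9, -1.0, -2.5]
eef_pos: [514.2, -193.3, 220.6]
ft_force: [0.4, 0.9, -3.5]
eef_pos: [514.6, -187.6, 220.9]
tcp_rot: [3.141, 0.0, 3.097]
ft_force: [1.1, -0.6, -3.7]
[ 514.53415814 -187.92669699  220.96338618]
```

View pics/w5.png

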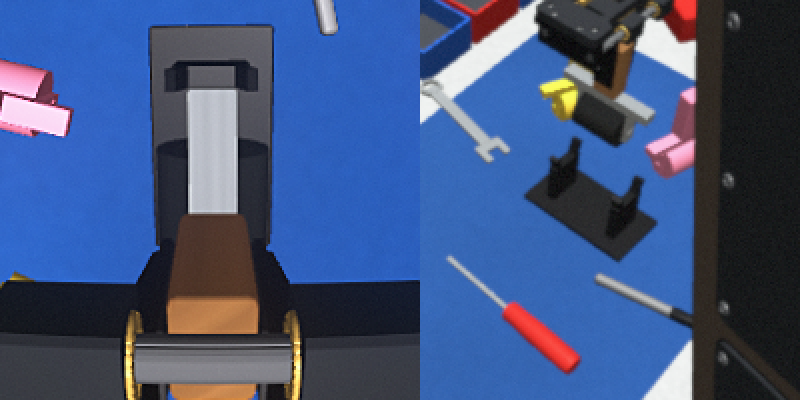

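The roller sits in the grip exactly as it did after the lift, with its bar over both posts. Lowering it the same way.

```bash

python3 -m handwheel '[[0, 0, 0.8, 0, 0], [0, 0, 1.6, 0, 0], [0, 0, 2.32, 0, 0], [0, 0, 2.8, 0, 0], [0, 0, 3, 0, 0]]'| grep -E 'eef|ft'
python3 -m handwheel '[[0, 0, 0.28, 0, 0], [0, 0, 0.56, 0, 0], [0, 0, 0.84, 0, 0], [0, 0, 1.12, 0, 0], [0, 0, 1.32, 0, 0]]'| grep -E 'eef|ft'
python3 -m handwheel '[[0, 0, 0.2, 0, 0], [0, 0, 0.4, 0, 0], [0, 0, 0.6, 0, 0], [0, 0, 0.72, 0, 0], [0, 0, 0.8, 0, 0]]'| grep -E 'eef|ft'
python3 -m handwheel '[[0, 0, 0.02, 0, 0], [0, 0, 0.04, 0, 0], [0, 0, 0.04, 0, 0], [0, 0, 0.04, 0, 0]]'| grep -E 'eef|ft'
```

```text
eef_pos: [513.8, -188.2, 144.3]
ft_force: [0.1, -0.1, -3.2]
eef_pos: [514.2, -188.9, 112.3]
ft_force: [-0.3, -0.9, -3.0]
eef_pos: [514.2, -189.0, 92.4]
ft_force: [-0.5, -0.4, -2.8]
eef_pos: [514.4, -189.0, 92.1]
ft_force: [0.3, 0.6, -3.6]
```

```bash

python3 -m handwheel '[[0, 0.02, 0.016, 0, 0], [0, 0.036, 0.032, 0, 0], [0, 0.036, 0.032, 0, 0], [0, 0.036, 0.032, 0, 0]]'| grep -E 'eef|ft'
python3 -m handwheel '[[0, 0, 0.012, 0, 0], [0, 0, 0.02, 0, 0], [0, 0, 0.02, 0, 0], [0, 0, 0.02, 0, 0]]'| grep -E 'eef|ft'
```

```text
eef_pos: [514.3, -188.0, 91.1]
ft_force: [0.4, -0.2, -3.4]
eef_pos: [514.3, -188.1, 91.0]
ft_force: [-3.1, 1.4, 5.4]
```

Seated, with the force now pushing up. Releasing.

```bash

python3 -m handwheel '[[0, 0, -0.012, 0, 0], [0, 0, -0.012, 0, 0.3], [0, 0, -0.012, 0, 0.4], [0, 0, -0.012, 0, 0.6], [0, 0, -0.012, 0, 0.8]]'| grep -E 'eef|ft|open|grip'
python3 -m handwheel '[[0, 0, 0, 0, 1], [0, 0, 0, 0, 1], [0, 0, 0, 0, 1], [0, 0, 0, 0, 1], [0, 0, 0, 0, 1]]'| grep -E 'eef|ft|open'
python3 -m handwheel '[[0, 0, 0, 0, 1], [0, 0, 0, 0, 1], [0, 0, 0, 0, 1], [0, 0, 0, 0, 1], [0, 0, 0, 0, 1]]'| grep -E 'eef|ft|open'
```

```text
eef_pos: [514.4, -188.1, 90.8]
ft_force: [-0.1, 0.0, 0.3]
opening: 0.453
grip_force: 0.0
eef_pos: [514.3, -188.1, 90.8]
ft_force: [-0.5, 0.0, 1.2]
opening: 0.805
eef_pos: [514.3, -188.1, 90.8]
ft_force: [0.4, 0.2, -0.2]
opening: 0.996
```

```bash

python3 -m handwheel '[[0, 0, -0.4, 0, 1], [0, 0, -1.2, 0, 1], [0, 0, -2.4, 0, 1], [0, 0, -3.6, 0, 1], [0, 0, -4.8, 0, 1]]'| grep -E 'eef|ft'
python3 -m handwheel '[[0, 0, 0, 0, 1], [0, 0, 0, 0, 1], [0, 0, 0, 0, 1], [0, 0, 0, 0, 1]]'| grep -E 'eef|ft'
python3 - <<'E'
from h import *
i=camera_info('wrist'); p,d=read_camera('wrist'); p2,d2=read_camera('side')
cv2.imwrite('pics/w6.png',np.hstack([p[100:300,150:360,::-1],p2[80:280,230:420,::-1]]).repeat(2,0).repeat(2,1))
hsv=cv2.cvtColor(p,cv2.COLOR_RGB2HSV).astype(int); H,S,V=[hsv[:,:,k] for k in range(3)]
m=(H<20)&(S>90); m[:160]=0;m[235:]=0;m[:,:225]=0;m[:,290:]=0
t=m&(V>np.percentile(V[m],60)-12)
print(t.sum(),cv2.minAreaRect(wray(np.argwhere(t)[:,::-1],i,140)[:,:2].astype('f4')))
b=(S<60)&(V>110);b[:110]=0;b[240:]=0;b[:,:235]=0;b[:,275:]=0
print('bar',cv2.minAreaRect(wray(np.argwhere(b)[:,::-1],i,74)[:,:2].astype('f4')))
E
```

```text
eef_pos: [514.0, -188.0, 213.0]
ft_force: [-0.1, -0.2, -0.5]
eef_pos: [513.8, -187.9, 210.0]
ft_force: [0.2, 0.4, 0.7]
747 ((513.6756591796875, -189.8000030517578), (19.47905158996582, 27.70868492126465), 87.89366912841797)
bar ((513.4855346679688, -191.5321807861328), (19.501157760620117, 107.89436340332031), 87.61593627929688)
```

View pics/w6.png

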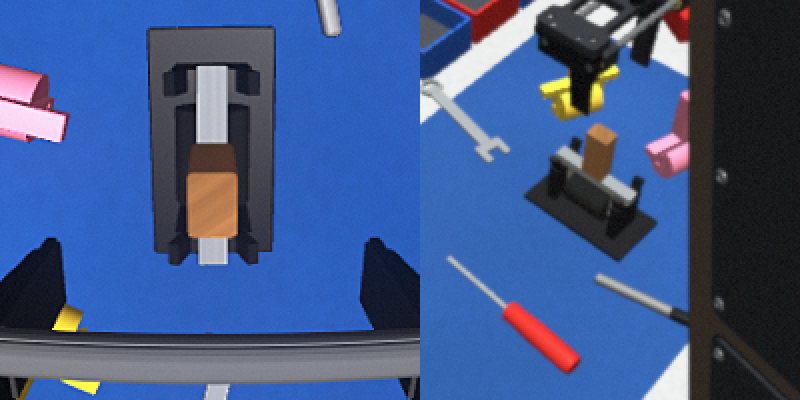

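The roller stands upright with its bar in both notches, the gripper is clear, and the measured position is within about 3 mm of its starting one.

```bash
python3 -c "
from cell import job_done; print(job_done())"
```

```text
the job is handed in; nothing more can be done
None
```

The job is handed in: all nine strips measure flush after one 130 mm stroke at about 12–14 N, and the roller is back upright in its stand with its bar in both notches, released and clear; the hand-in returned no verdict.

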